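# Close the loaded clasp tray

### The job

The small square tray full of brass clasps and shell discs is ready to leave the jewellery bench: take the loose square lid by its handle and set it gently, not dropped, on that tray, square to it and lying flat with the block under it inside the walls. Leave the tray where it stands, and leave the empty tray and the round lid alone.

Things in the scene. Friction and masses are not known exactly. Their poses are not given: they have to be found in the camera images.
- clasp_tray: The loaded tray: open square black tray, 100 x 100 mm outside, 32 mm high, walls 5 mm (opening 90 x 90 mm), filled with brass clasps and white shell discs up to about 15 mm from its underside. Stands loose on the table. Origin at the centre of its underside; x and y along its sides, z up.
- empty_tray: A tray of the same shape, size and colour, but empty: stays open and where it is. Origin and axes alike.
- square_lid_grip (a point): Loose square black lid, 0.12 kg: plate 112 x 112 x 4 mm; below it a locating block 68 x 68 x 8 mm that enters the tray with 11 mm play each way; on top an aluminium bar handle 60 mm long (lid x), 18 wide (y), 36 tall. Point: lid centre, in the handle, 12 mm below its top, 24 above the plate, 36 above the block's underside (on the table at the start); seated, 60 mm above the tray's underside. z up.
- round_lid_grip (a point): The wrong lid, for another tin: round black plate of 112 mm diameter with the same aluminium bar handle. Stays where it is. The point is in its handle, 36 mm above its underside.
Not all that is in view belongs to the job. Leave any blue or turquoise look-alike of the part that bears square_lid_grip alone.

How it is judged:
On the way, in this order (a step that is already met when the one before it is completed fails the run):
1. the square lid is lifted off the table in the gripper (height (world z) of square_lid_grip above 0.075 m and contact force between the fingers and square_lid above 1 N), for 0.2 s.
2. the lid is seated on the clasp tray (x of square_lid_grip in the frame of clasp_tray between -0.015 and 0.015 m and y of square_lid_grip in the frame of clasp_tray between -0.015 and 0.015 m and z of square_lid_grip in the frame of clasp_tray between 0.056 and 0.0635 m and angle between square_lid_grip's own z axis and vertical below 0.06 rad and (angle between the x axis of square_lid_grip and the x axis of clasp_tray, either way round below 0.26 rad or angle between the x axis of square_lid_grip and the y axis of clasp_tray, either way round below 0.26 rad)), for 0.2 s.
At the end, for the whole second after the job is handed in: The square lid lies flat (within about 3 degrees) on the upright clasp tray, its block inside the walls, its centre within 15 mm of the tray's centre along each side, its sides within 15 degrees of the tray's (any quarter turn), released and at rest, the tray standing on the table (all of step 2 and angle between clasp_tray's own z axis and vertical below 0.06 rad and height (world z) of clasp_tray below 0.01 m and linear speed of each of clasp_tray, square_lid below 0.02 m/s); the robot touches nothing.
It fails at once if the lid is dropped (falls freely more than about 30 mm) (contact force between the fingers and square_lid below 0.05 N and linear speed of square_lid above 0.75 m/s).
It fails at once if the clasp tray is pushed more than 40 mm from its place (distance of clasp_tray from where it was at the start of the episode above 0.04 m).
It fails at once if the empty tray is moved more than 25 mm (distance of empty_tray from where it was at the start of the episode above 0.025 m).
It fails at once if the round lid is moved more than 25 mm (distance of round_lid_grip from where it was at the start of the episode above 0.025 m).
It also fails if it takes over 40 s, if anything falls off the work surface, if the arm or the gripper's body presses on something with over 40 N, if the wrist force passes 120 N, or if a joint passes its speed limit or range.

### The arm

A 7-joint arm with a two-finger parallel gripper is mounted at the origin on the work surface. World frame = base frame: x ahead of the robot, y to its left, z up, the work surface at z = 0. Lengths are in m, angles in rad, forces in N, time in s.
With the tool pointing down it reaches from about 0.4 to 0.85 m from the base axis. Payload 10.4 kg.
Tool frame: the origin (TCP) lies on the mounting face of the last link; the fingertips stand r.tips_ahead ahead of it and the grasp point (between the pads) lies 164 mm ahead of it (r.tips_ahead is the distance from the TCP to the fingertips, in m); z points along the fingers, y is the line along which they close (so a half turn about z gives the same grasp; the last joint's range is limited). The gripper opens to 87 mm and grips with 3 to 60 N. Pads are 19 mm wide; open, the fingers measure 117 mm over their backs; the gripper's body (75 mm by 190 mm) begins 51 mm behind the grasp point.
Start: joints at [1.271, 0.332, -0.065, 1.46, 0.022, 1.35, -0.088], TCP at [0.171, -0.601, 0.405] pointing down, gripper open.
Joint ranges: [-2.6, 2.6], [-0.5, 2.12], [-1.47, 1.34], [0.16, 2.42], [-1.27, 4.41], [0.06, 2.06], [-2.6, 2.6]. Speed limits (rad/s): [2.22, 2.22, 2.79, 2.79, 3.14, 3.14, 3.14].

### API

Orientations are given as a unit quaternion [x, y, z, w].
In Python, from bench import telemetry, imaging, job, r gives the robot as it stands.
- The arm moves only by the tool move_arm, never from a script. Its argument "steps" is a list of rows, each an object of numbers: "dx", "dy", "dz": the shift along the tool's x, y, z in cm; "spin": the turn about the tool's z in rad. In form: [{"dx": .., "dy": .., "dz": .., "spin": ..}, ...]. A call has 1 to 12 rows; each row shifts and turns the commanded pose from where the row before left it, along the tool's axes as they then stand; what a row does not reach is not made up. A row lasts 1/10 s, in which the tool goes at most 50 mm and 8.59 degrees, less where a joint would pass 70% of its speed; a pose out of reach is approached as far as the arm can. A call with a gripper value outside its range is refused whole. "claw" is the finger opening in cm, from 0 to 8.7, set as the call begins (left out, the last holds). The fingers move at their own pace and stop on an object; "squeeze" is the grip in N (left out, the last holds). Time passes only in rows, so rows that do not move let the fingers close. It gives the time, the measured TCP pose, the force, the opening and the grip force at its end, in the units of the state.
- telemetry.read_state(): the state, without advancing time (a new reading comes with each control period).
- imaging.camera(name): name is "scene" or "top"; returns a dict with "img" (400x640x3 uint8, red, green, blue), "camera_matrix" (3x3 intrinsics, pixels), "R" (3x3) and "t" (3): a world point X has camera coordinates R X + t. Camera axes: x right, y down, z forward; pixel columns grow to the right and rows downward; lengths in m; the calibration is good to about 2 mm. A picture is of the moment at which its call begins. There is no depth.
- job.close_job(): hands the job in; it is judged then, once.
The state is a dict: "time": time; "joint_positions": joint angles; "joint_vel": joint speeds; "joint_torque": joint torques, N m; "ee_pos": TCP position; "eef_rot": TCP orientation; "ft_force": force on the tool from outside, world axes, zero at the start; "torque": the same for the moment, N m; "width": finger opening in m; "grip_force": force on a finger pad.
Only numpy, scipy, OpenCV 4.12 (cv2) and the standard library are available. Lean on these libraries where they do the work, as an engineer would, in place of code of your own. Each camera call takes 0.05 s, during which the arm holds its last target. There are 200 camera calls.

## Working session

There is one attempt and no reset: what is moved stays moved. The work goes in short steps, Python scripts to look and compute and a tool call to move; the robot and the scene stay as the last step left them, time stands still between calls to the robot, and variables do not carry over. Pictures are saved under pics/ and viewed, at most 10 in all, crops included, and the job is handed in when it is done.

Besides the shell and the picture viewer there is one more tool, called after "Emit:" by a JSON object that holds its "fn" and its "kwargs". move_arm: Moves the arm, as the interface text tells. Its arguments: {"type":"object","properties":{"steps":{"type":"array","items":{"type":"object","properties":{"dx":{"type":"number"},"dy":{"type":"number"},"dz":{"type":"number"},"spin":{"type":"number"}}}},"claw":{"type":"number"},"squeeze":{"type":"number"}},"required":["steps"]}

```bash
mkdir -p pics
python3 - <<'E'
from bench import telemetry, imaging, r
import cv2,pickle
s=telemetry.read_state();print(s['time'],s['ee_pos'],s['eef_rot'],s['width'],r.tips_ahead)
for n in("scene","top"):
    c=imaging.camera(n);pickle.dump(c,open(n+'.pkl','wb'));cv2.imwrite(f'pics/{n}0.png',c['img'][:,:,::-1]);print(c['camera_matrix'],c['R'],c['t'])
E
```

```text
0.0 [ 0.1707473  -0.60107943  0.40394864] [ 9.90437211e-01  1.37962391e-01 -1.41783141e-04 -6.99327353e-04] 0.08724019301604366 0.1822
[[454.95481019   0.         324.68514559]
 [  0.         454.95481019 201.36874981]
 [  0.           0.           1.        ]] [[ 0.45568889  0.89012326  0.00531231]
 [ 0.66617982 -0.33707311 -0.6652715 ]
 [-0.590383    0.30669579 -0.74658262]] [-0.18018739 -0.2710615   1.4876508 ]
[[395.54973342   0.         325.96677349]
 [  0.         395.54973342 199.39177211]
 [  0.           0.           1.        ]] [[ 0.0248943  -0.99968851  0.00177732]
 [-0.98923032 -0.0248903  -0.14423538]
 [ 0.14423469  0.00183246 -0.98954181]] [-0.00973027  0.43397476  0.8707919 ]
```

View pics/top0.png

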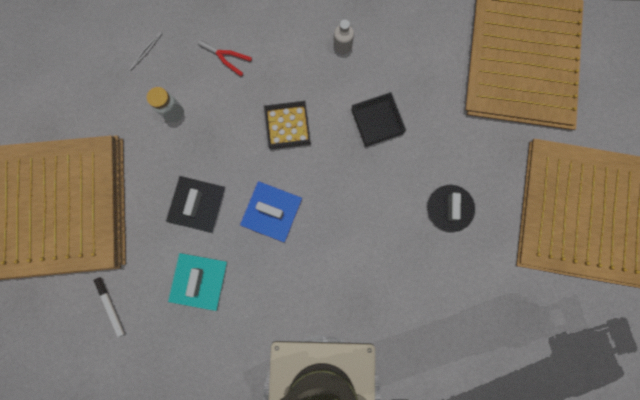

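View pics/scene0.png

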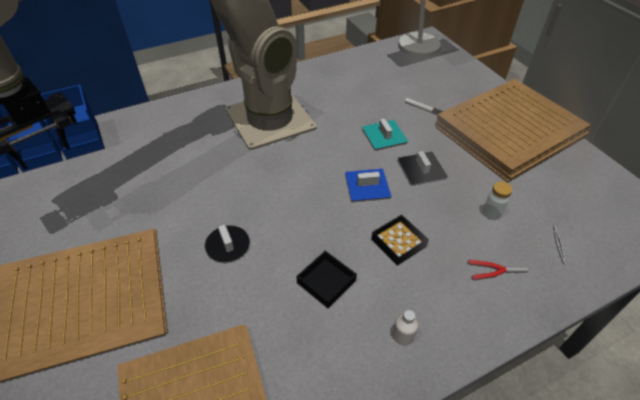

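Top view: square plates with bar handles are at (196,204) black, (270,211) blue and (198,281) turquoise, and the round black lid is at (451,208). The black square at (196,204) fits the description. The loaded tray is at (287,125), with brass and white contents, and the empty tray is at (378,119). Next I measure these in rectified views and confirm with a crop.

```bash
cat > h.py <<'E'
import numpy as np,cv2
def rect(c,z,x0,y0,x1,y1,s=2000):
    """ortho view of plane z; col=(y1-y)*s,row=(x1-x)*s"""
    w,h=int((y1-y0)*s),int((x1-x0)*s)
    W=np.array([[x1,y1,z],[x1,y0,z],[x0,y0,z],[x0,y1,z]])
    p=(c['R']@W.T+c['t'][:,None]);p=c['camera_matrix']@p;p=(p[:2]/p[2]).T.astype(np.float32)
    H=cv2.getPerspectiveTransform(p,np.float32([[0,0],[w,0],[w,h],[0,h]]))
    return cv2.warpPerspective(c['img'],H,(w,h),flags=cv2.INTER_CUBIC)
def px(c,X):
    p=c['camera_matrix']@(c['R']@np.array(X)+c['t']);return p[:2]/p[2]
def ray(c,u,z):
    d=c['R'].T@np.linalg.inv(c['camera_matrix'])@[u[0],u[1],1];o=-c['R'].T@c['t'];return o+d*(z-o[2])/d[2]
def fit(im,mask,x1,y1,s=2000):
    mask=cv2.morphologyEx(mask.astype(np.uint8),cv2.MORPH_OPEN,np.ones((5,5)))
    cs,_=cv2.findContours(mask,cv2.RETR_EXTERNAL,cv2.CHAIN_APPROX_NONE)
    k=max(cs,key=cv2.contourArea);(a,b),sz,an=cv2.minAreaRect(k)
    return np.round([x1-b/s,y1-a/s,sz[0]/s,sz[1]/s,an],4),cv2.boxPoints(((a,b),sz,an)).astype(int)
E
python3 - <<'E'
import pickle,numpy as np,cv2
from h import *
c=pickle.load(open('top.pkl','rb'));out=[]
for n,u,z,f in(('lid',(196,204),.012,'d'),('handle',(191,202),.048,'b'),('tray',(287,125),.032,'d')):
    g=ray(c,u,z);x1,y1=g[0]+.1,g[1]+.1
    im=rect(c,z,g[0]-.1,g[1]-.1,x1,y1);v=im.max(2)
    m=v<60 if f=='d' else (v>120)&(np.ptp(im,axis=2)<40)
    if f=='b':
        yy,xx=np.indices(m.shape);m&=(np.hypot(yy-200,xx-200)<80)
    R,b=fit(im,m,x1,y1);print(n,g,R);q=im[:,:,::-1].copy();cv2.drawContours(q,[b],0,(0,0,255),1);out.append(cv2.resize(q,(266,266)))
cv2.imwrite('pics/c1.png',np.hstack(out))
E
```

```text
lid [0.41849208 0.30303562 0.012     ] [ 0.4188  0.3047  0.1084  0.1082 12.1715]
handle [0.41819461 0.30254918 0.048     ] [ 0.4195  0.3052  0.0175  0.0589 12.2648]
tray [0.60783368 0.09680737 0.032     ] [5.61600e-01 8.97000e-02 1.19000e-02 9.48000e-02 8.23634e+01]
```

View pics/c1.png

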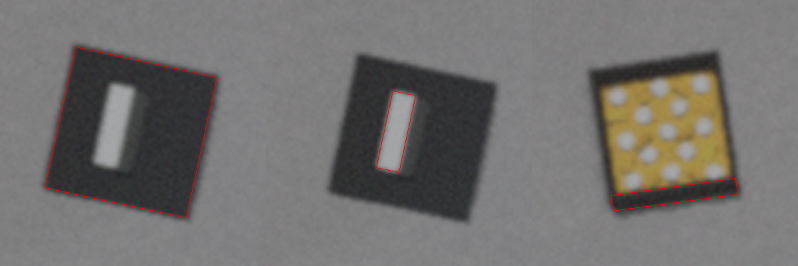

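The crop shows the black square lid with its aluminium bar and the tray holding clasps and discs. The lid fit is good, but the tray fit only caught one wall, so I'll refit it. I'll also work out the first move.

Run:
```python
import pickle,numpy as np,cv2
from h import *
from scipy.spatial.transform import Rotation as Ro
c=pickle.load(open('top.pkl','rb'))
for u in((287,125),(378,119)):
    g=ray(c,u,.032);x1,y1=g[0]+.1,g[1]+.1
    im=rect(c,.032,g[0]-.1,g[1]-.1,x1,y1)
    m=((im.max(2)<65)|(np.ptp(im,axis=2)>40)).astype(np.uint8)
    m=cv2.morphologyEx(m,cv2.MORPH_CLOSE,np.ones((15,15)))
    print(fit(im,m,x1,y1)[0])
R=Ro.from_quat([ 9.90437211e-01,1.37962391e-01,-1.41783141e-04,-6.99327353e-04]).as_matrix();print(R.round(3))
print('d tool cm',R.T@(np.array([.4192,.305,.3])-[.1707,-.601,.404])*100)
```

```text
[ 0.6082  0.0971  0.107   0.0958 81.0274]
[ 0.6274 -0.1158  0.1054  0.1037 69.2958]
[[ 0.962  0.273 -0.   ]
 [ 0.273 -0.962  0.001]
 [-0.    -0.001 -1.   ]]
d tool cm [ 48.66468723 -80.34504899  10.510177  ]
```

The tray's rectangle includes its near outer wall. After correcting for that, the tray is at about (0.612, 0.098) with yaw +9°, and the lid is at (0.419, 0.305) with yaw -12°. I'll swing round in an arc at the present height.

Emit:
{"fn": "move_arm", "kwargs": {"steps": [{"dx":4.0,"dy":-2.0},{"dx":4.0,"dy":-2.0},{"dx":4.0,"dy":-2.0},{"dx":4.0,"dy":-2.0},{"dx":4.0,"dy":-2.0},{"dx":4.0,"dy":-2.0},{"dx":4.0,"dy":-2.0},{"dx":4.0,"dy":-2.0},{"dx":4.0,"dy":-2.0},{"dx":4.0,"dy":-2.0},{"dx":1.8,"dy":-4.0},{"dx":1.8,"dy":-4.0}], "claw": 8.7}}

```text
$.steps[0]: bad value
```

Emit:
{"fn": "move_arm", "kwargs": {"steps": [{"dx":1.8,"dy":-4.0},{"dx":1.8,"dy":-4.0},{"dx":1.8,"dy":-4.0},{"dx":1.8,"dy":-4.0},{"dx":1.8,"dy":-4.0},{"dx":1.8,"dy":-4.0},{"dx":-0.8,"dy":-4.0},{"dx":-0.8,"dy":-4.0},{"dx":-0.8,"dy":-4.0},{"dx":-0.8,"dy":-4.0},{"dx":-0.8,"dy":-4.0},{"dx":-0.8,"dy":-4.0}]}}

```text
$.steps[0]: bad value
```

Emit:
{"fn": "move_arm", "kwargs": {"steps": [{"dx":-0.8,"dy":-4.0},{"spin":-0.147},{"spin":-0.147},{"spin":-0.147},{"spin":-0.147},{"spin":-0.147},{"spin":-0.147},{"spin":-0.147},{"spin":-0.147},{"spin":-0.147}]}}

```text
$.steps[0]: bad value
```

Emit:
{"fn": "move_arm", "kwargs": {"steps": [{"spin":-0.147},{"spin":-0.147},{"spin":-0.147},{"spin":-0.147},{"spin":-0.147},{"spin":-0.147},{"spin":-0.147},{"spin":-0.147},{"spin":-0.147},{},{},{}]}}

```text
$.steps[0]: bad value
```

The moves were refused, probably because each row must have all four keys.

Emit:
{"fn": "move_arm", "kwargs": {"steps": [{"dx":4.0,"dy":-2.0,"dz":0,"spin":0},{"dx":4.0,"dy":-2.0,"dz":0,"spin":0},{"dx":4.0,"dy":-2.0,"dz":0,"spin":0},{"dx":4.0,"dy":-2.0,"dz":0,"spin":0},{"dx":4.0,"dy":-2.0,"dz":0,"spin":0},{"dx":4.0,"dy":-2.0,"dz":0,"spin":0},{"dx":4.0,"dy":-2.0,"dz":0,"spin":0},{"dx":4.0,"dy":-2.0,"dz":0,"spin":0},{"dx":4.0,"dy":-2.0,"dz":0,"spin":0},{"dx":4.0,"dy":-2.0,"dz":0,"spin":0}], "claw": 8.7}}

```text
time: 1.1
ee_pos: [0.5019, -0.2981, 0.4046]
eef_rot: [0.99, 0.138, -0.0, -0.0]
ft_force: [0.3, -0.4, 0.2]
width: 0.0867
grip_force: 0.0
```

Emit:
{"fn": "move_arm", "kwargs": {"steps": [{"dx":1.8,"dy":-4.0,"dz":0,"spin":0},{"dx":1.8,"dy":-4.0,"dz":0,"spin":0},{"dx":1.8,"dy":-4.0,"dz":0,"spin":0},{"dx":1.8,"dy":-4.0,"dz":0,"spin":0},{"dx":1.8,"dy":-4.0,"dz":0,"spin":0},{"dx":1.8,"dy":-4.0,"dz":0,"spin":0},{"dx":1.8,"dy":-4.0,"dz":0,"spin":0},{"dx":1.8,"dy":-4.0,"dz":0,"spin":0},{"dx":-0.8,"dy":-4.0,"dz":0,"spin":0},{"dx":-0.8,"dy":-4.0,"dz":0,"spin":0},{"dx":-0.8,"dy":-4.0,"dz":0,"spin":0},{"dx":-0.8,"dy":-4.0,"dz":0,"spin":0}]}}

```text
time: 2.3
ee_pos: [0.4764, 0.1941, 0.4045]
eef_rot: [0.99, 0.138, -0.0, 0.0]
ft_force: [0.6, 0.9, -0.4]
width: 0.0874
grip_force: 0.0
```

Emit:
{"fn": "move_arm", "kwargs": {"steps": [{"dx":-0.8,"dy":-4.0,"dz":0,"spin":0},{"dx":-0.8,"dy":-4.0,"dz":0,"spin":0},{"dx":-0.8,"dy":-4.0,"dz":0,"spin":0},{"dx":0,"dy":0,"dz":0,"spin":-0.147},{"dx":0,"dy":0,"dz":0,"spin":-0.147},{"dx":0,"dy":0,"dz":0,"spin":-0.147},{"dx":0,"dy":0,"dz":0,"spin":-0.147},{"dx":0,"dy":0,"dz":0,"spin":-0.147},{"dx":0,"dy":0,"dz":0,"spin":-0.147},{"dx":0,"dy":0,"dz":0,"spin":-0.147},{"dx":0,"dy":0,"dz":0,"spin":-0.147},{"dx":0,"dy":0,"dz":0,"spin":-0.147}]}}

```text
time: 3.5
ee_pos: [0.4216, 0.3016, 0.4044]
eef_rot: [0.695, 0.719, -0.0, -0.0]
ft_force: [-0.4, 1.0, 0.3]
width: 0.0869
grip_force: 0.0
```

Emit:
{"fn": "move_arm", "kwargs": {"steps": [{"dx":0,"dy":0,"dz":0,"spin":-0.147},{"dx":0,"dy":0,"dz":0,"spin":-0.147},{"dx":0,"dy":0,"dz":0,"spin":-0.147},{"dx":0,"dy":0,"dz":0,"spin":-0.147},{"dx":0,"dy":0,"dz":0,"spin":-0.147},{"dx":0,"dy":0,"dz":0,"spin":-0.147},{"dx":0,"dy":0,"dz":0,"spin":-0.147},{"dx":0,"dy":0,"dz":0,"spin":-0.147},{"dx":0,"dy":0,"dz":0,"spin":-0.147},{"dx":0,"dy":0,"dz":0,"spin":0},{"dx":0,"dy":0,"dz":0,"spin":0}]}}

```text
time: 4.6
ee_pos: [0.4216, 0.3016, 0.4045]
eef_rot: [0.111, 0.994, -0.0, -0.0]
ft_force: [0.3, -0.3, 0.3]
width: 0.0869
grip_force: 0.0
```

```bash
cat > d.py <<'E'
import sys,numpy as np
from bench import telemetry
from scipy.spatial.transform import Rotation as Ro
def rep(x,y,z,yaw):
    s=telemetry.read_state();R=Ro.from_quat(s['eef_rot']).as_matrix()
    a=np.degrees(np.arctan2(R[1,0],R[0,0]))
    print(s['time'],np.round(s['ee_pos'],4),'yaw',a.round(2),'tilt',R[:,2].round(4),'d cm',(R.T@(np.array([x,y,z])-s['ee_pos'])*100).round(2),'spin',np.radians((a-yaw+180)%360-180).round(4),'j7',s['joint_positions'][6])
rep(*map(float,sys.argv[1:]))
E
python3 d.py .4192 .305 .200 167.8
```

```text
4.6 [0.4216 0.3016 0.4045] yaw 167.2 tilt [-4.e-04 -1.e-04 -1.e+00] d cm [ 0.31  0.29 20.45] spin -0.0104 j7 0.46272598955633926
```

Emit:
{"fn": "move_arm", "kwargs": {"steps": [{"dx":0.3,"dy":0.3,"dz":2.5,"spin":-0.01},{"dx":0,"dy":0,"dz":2.5,"spin":0},{"dx":0,"dy":0,"dz":2.5,"spin":0},{"dx":0,"dy":0,"dz":2.5,"spin":0},{"dx":0,"dy":0,"dz":2.5,"spin":0},{"dx":0,"dy":0,"dz":2.5,"spin":0},{"dx":0,"dy":0,"dz":2.5,"spin":0},{"dx":0,"dy":0,"dz":1.5,"spin":0},{"dx":0,"dy":0,"dz":1.0,"spin":0},{"dx":0,"dy":0,"dz":0.4,"spin":0},{"dx":0,"dy":0,"dz":0,"spin":0}]}}

```text
time: 5.7
ee_pos: [0.4194, 0.3054, 0.2009]
eef_rot: [0.104, 0.995, 0.0, 0.0]
ft_force: [0.2, 0.2, 0.4]
width: 0.087
grip_force: 0.0
```

Emit:
{"fn": "move_arm", "kwargs": {"steps": [{"dx":0,"dy":0,"dz":0,"spin":0},{"dx":0,"dy":0,"dz":0,"spin":0},{"dx":0,"dy":0,"dz":0,"spin":0},{"dx":0,"dy":0,"dz":0,"spin":0},{"dx":0,"dy":0,"dz":0,"spin":0},{"dx":0,"dy":0,"dz":0,"spin":0},{"dx":0,"dy":0,"dz":0,"spin":0},{"dx":0,"dy":0,"dz":0,"spin":0},{"dx":0,"dy":0,"dz":0,"spin":0},{"dx":0,"dy":0,"dz":0,"spin":0}], "claw": 0, "squeeze": 25}}

```text
time: 6.7
ee_pos: [0.4193, 0.3053, 0.2007]
eef_rot: [0.104, 0.995, -0.0, -0.0]
ft_force: [0.2, 0.1, -0.4]
width: 0.0179
grip_force: 25.0
```

The handle is gripped at 17.9 mm opening and 25 N. I'll lift it and look.

Emit:
{"fn": "move_arm", "kwargs": {"steps": [{"dx":0,"dy":0,"dz":-0.5,"spin":0},{"dx":0,"dy":0,"dz":-1.5,"spin":0},{"dx":0,"dy":0,"dz":-2,"spin":0},{"dx":0,"dy":0,"dz":-2,"spin":0},{"dx":0,"dy":0,"dz":-2,"spin":0},{"dx":0,"dy":0,"dz":-2,"spin":0},{"dx":0,"dy":0,"dz":-2,"spin":0},{"dx":0,"dy":0,"dz":0,"spin":0},{"dx":0,"dy":0,"dz":0,"spin":0}]}}

```text
time: 7.6
ee_pos: [0.4193, 0.3052, 0.3211]
eef_rot: [0.104, 0.995, -0.0, 0.001]
ft_force: [0.1, 0.4, -1.9]
width: 0.0179
grip_force: 25.0
```

```bash
python3 - <<'E'
from bench import imaging
from h import *
t=imaging.camera('top');s=imaging.camera('scene')
q=rect(t,.032,.5,-.02,.73,.21,1700)[:,:,::-1].copy();print(q.shape)
p=rect(s,.032,.5,-.02,.73,.21,1700)[:,:,::-1].copy()
a=np.radians(9);u=np.array([np.cos(a),np.sin(a)]);v=np.array([-u[1],u[0]]);C=np.array([.612,.098])
for im in(q,p):
    for h in(.05,.045):
        b=np.array([C+i*h*u+j*h*v for i,j in((1,1),(1,-1),(-1,-1),(-1,1))])
        cv2.polylines(im,[np.int32(np.c_[(.21-b[:,1])*1700,(.73-b[:,0])*1700])],True,(0,0,255),1)
cv2.imwrite('pics/c2.png',np.hstack([q,p]));cv2.imwrite('pics/s2.png',s['img'][60:340,250:570,::-1].repeat(2,0).repeat(2,1))
E
python3 d.py .612 .098 .32 189
```

```text
(390, 390, 3)
7.7 [0.4191 0.305  0.3201] yaw 168.04 tilt [-7.e-04 -8.e-04 -1.e+00] d cm [-2.316e+01 -1.625e+01  1.000e-02] spin -0.3659 j7 0.3953064488741424
```

View pics/c2.png

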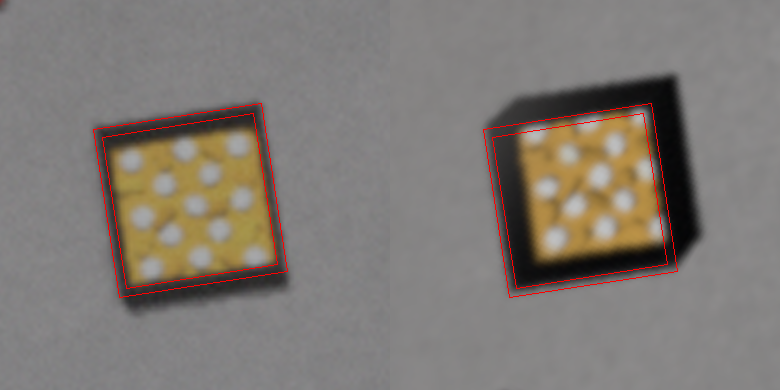

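View pics/s2.png

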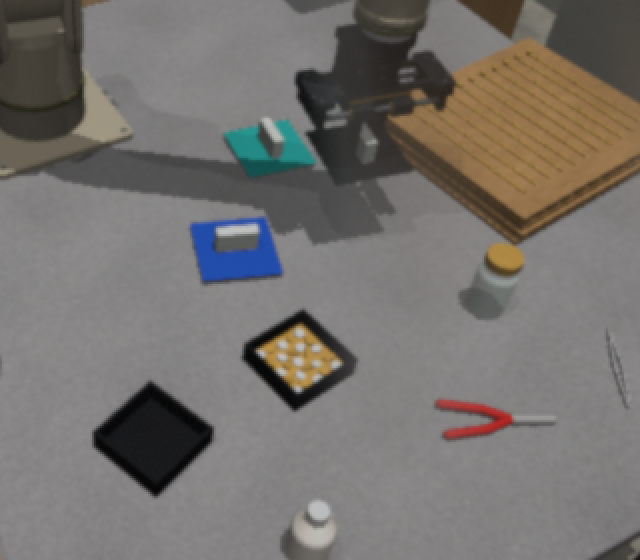

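Both views agree with the overlaid tray rim, and the lid hangs level at crop (365,145). I'll carry it over and turn it.

Emit:
{"fn": "move_arm", "kwargs": {"steps": [{"dx":-2.0,"dy":-1.4,"dz":0,"spin":0},{"dx":-3.0,"dy":-2.1,"dz":0,"spin":0},{"dx":-3.0,"dy":-2.1,"dz":0,"spin":0},{"dx":-3.0,"dy":-2.1,"dz":0,"spin":0},{"dx":-3.0,"dy":-2.1,"dz":0,"spin":0},{"dx":-3.0,"dy":-2.1,"dz":0,"spin":0},{"dx":-3.0,"dy":-2.1,"dz":0,"spin":0},{"dx":-2.0,"dy":-1.5,"dz":0,"spin":0},{"dx":-1.2,"dy":-0.8,"dz":0,"spin":-0.12},{"dx":0,"dy":0,"dz":0,"spin":-0.12},{"dx":0,"dy":0,"dz":0,"spin":-0.12},{"dx":0,"dy":0,"dz":0,"spin":0}]}}

```text
time: 8.9
ee_pos: [0.6124, 0.0976, 0.3195]
eef_rot: [-0.077, 0.997, 0.0, -0.001]
ft_force: [-0.7, 0.5, -1.9]
width: 0.018
grip_force: 25.0
```

```bash
python3 d.py .612 .098 .2245 189
python3 - <<'E'
from bench import imaging
from h import *
t=imaging.camera('top');s=imaging.camera('scene')
q=rect(s,.032,.48,-.03,.75,.24,1400)[:,:,::-1]
cv2.imwrite('pics/c3.png',np.hstack([cv2.resize(t['img'][60:190,220:350,::-1],(378,378),interpolation=2),cv2.resize(s['img'][150:300,330:480,::-1],(378,378),interpolation=2)]))
E
```

```text
8.9 [0.6124 0.0976 0.3195] yaw -171.22 tilt [-2.1e-03  4.0e-04 -1.0e+00] d cm [0.01 0.04 9.5 ] spin -0.0038 j7 1.162406476544402
```

View pics/c3.png

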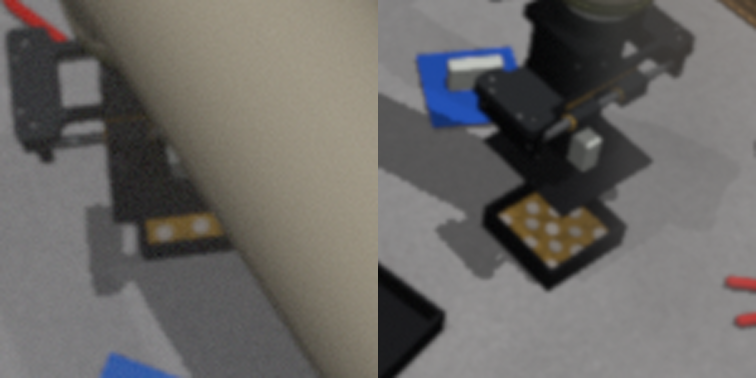

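The lid is parallel to the tray and above it. I'll lower it, slowly at the end.

Emit:
{"fn": "move_arm", "kwargs": {"steps": [{"dx":0,"dy":0,"dz":1,"spin":0},{"dx":0,"dy":0,"dz":1.5,"spin":0},{"dx":0,"dy":0,"dz":1.5,"spin":0},{"dx":0,"dy":0,"dz":1.5,"spin":0},{"dx":0,"dy":0,"dz":1.0,"spin":0},{"dx":0,"dy":0,"dz":0.8,"spin":0},{"dx":0,"dy":0,"dz":0.6,"spin":0},{"dx":0,"dy":0,"dz":0.5,"spin":0},{"dx":0,"dy":0,"dz":0.4,"spin":0},{"dx":0,"dy":0,"dz":0.3,"spin":0},{"dx":0,"dy":0,"dz":0.1,"spin":0},{"dx":0,"dy":0,"dz":0,"spin":0}]}}

```text
time: 10.2
ee_pos: [0.6125, 0.0977, 0.2288]
eef_rot: [-0.076, 0.997, -0.0, 0.0]
ft_force: [-0.5, -0.4, -1.9]
width: 0.0176
grip_force: 25.0
```

Emit:
{"fn": "move_arm", "kwargs": {"steps": [{"dx":0,"dy":0,"dz":0.1,"spin":0},{"dx":0,"dy":0,"dz":0.1,"spin":0},{"dx":0,"dy":0,"dz":0.1,"spin":0},{"dx":0,"dy":0,"dz":0.05,"spin":0},{"dx":0,"dy":0,"dz":0.05,"spin":0},{"dx":0,"dy":0,"dz":0,"spin":0},{"dx":0,"dy":0,"dz":0,"spin":0}]}}

```text
time: 10.9
ee_pos: [0.6125, 0.0977, 0.2248]
eef_rot: [-0.076, 0.997, -0.0, 0.0]
ft_force: [-1.0, 1.0, -1.1]
width: 0.0179
grip_force: 25.0
```

Emit:
{"fn": "move_arm", "kwargs": {"steps": [{"dx":0,"dy":0,"dz":0.05,"spin":0},{"dx":0,"dy":0,"dz":0,"spin":0},{"dx":0,"dy":0,"dz":0,"spin":0},{"dx":0,"dy":0,"dz":0,"spin":0}]}}

```text
time: 11.3
ee_pos: [0.6125, 0.0978, 0.2248]
eef_rot: [-0.076, 0.997, -0.0, 0.0]
ft_force: [-3.5, -1.4, 5.6]
width: 0.0177
grip_force: 25.0
```

The force has gone from -1.9 to +5.6 N at the expected seating height, so the lid is seated. I'll open gently, then retreat.

Emit:
{"fn": "move_arm", "kwargs": {"steps": [{"dx":0,"dy":0,"dz":0,"spin":0},{"dx":0,"dy":0,"dz":0,"spin":0},{"dx":0,"dy":0,"dz":0,"spin":0},{"dx":0,"dy":0,"dz":0,"spin":0},{"dx":0,"dy":0,"dz":0,"spin":0},{"dx":0,"dy":0,"dz":0,"spin":0}], "claw": 6}}

```text
time: 11.9
ee_pos: [0.6125, 0.0977, 0.2242]
eef_rot: [-0.076, 0.997, -0.0, 0.0]
ft_force: [-0.1, 0.2, 0.2]
width: 0.056
grip_force: 0.0
```

Emit:
{"fn": "move_arm", "kwargs": {"steps": [{"dx":0,"dy":0,"dz":-1,"spin":0},{"dx":0,"dy":0,"dz":-2,"spin":0},{"dx":0,"dy":0,"dz":-3,"spin":0},{"dx":0,"dy":0,"dz":-3,"spin":0},{"dx":0,"dy":0,"dz":-3,"spin":0},{"dx":0,"dy":0,"dz":-3,"spin":0},{"dx":0,"dy":0,"dz":0,"spin":0},{"dx":0,"dy":0,"dz":0,"spin":0}]}}

```text
time: 12.7
ee_pos: [0.6125, 0.0979, 0.3752]
eef_rot: [-0.076, 0.997, -0.0, 0.001]
ft_force: [-0.5, -0.2, -0.5]
width: 0.0599
grip_force: 0.0
```

Run:
```python
from bench import imaging
from h import *
s=imaging.camera('scene');q=s['img'][:,:,::-1].copy()
q=cv2.resize(q[150:300,330:480],(600,600),interpolation=2)
a=np.radians(9);u=np.array([np.cos(a),np.sin(a)]);v=np.array([-u[1],u[0]]);C=np.array([.612,.098])
b=np.array([(px(s,[*(C+i*.056*u+j*.056*v),.036])-[330,150])*4 for i,j in((1,1),(1,-1),(-1,-1),(-1,1))])
cv2.polylines(q,[np.int32(b)],True,(0,0,255),1);cv2.imwrite('pics/c4.png',q)
```

```text
(no output)
```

View pics/c4.png

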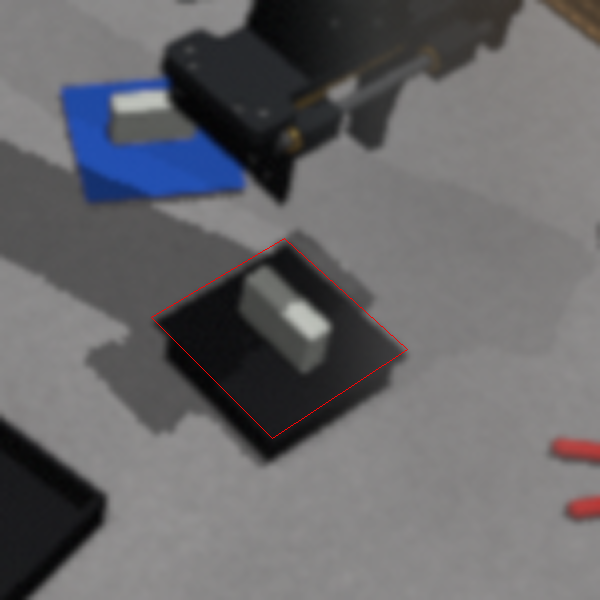

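The lid lies flat on the tray and its edges match the expected outline. It is released and the gripper is clear.

```bash
python3 -c "
from bench import job
print(job.close_job())"
```

```text
the job is handed in; nothing more can be done
None
```

The square lid is on the loaded clasp tray, flat and square to it, released with the gripper clear. The last camera view matched the expected outline, and the job is handed in, though no verdict came back.

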